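# Turn a spot plate wells-down against a sloping rest, without grasping

## Task

The rinsed spot plate must drain: turn it over so that it lies flat on the bench in front of the sloping steel rest, wells down and blue underside up. Do it with the fingertips only, never pinching the plate or lifting it off the bench: push it along the bench against the rest, until its far edge has climbed the slope and its near edge is at the foot of the slope, so that it leans there by itself; then push its raised edge from behind so that it tips back over its lower edge. Leave the other things on the bench alone.

Things in the scene. Friction and masses are not known exactly. Their poses are not given: they have to be found in the camera images.
- spot_plate: stiff spot plate 110 mm (x) by 95 mm (y) by 10 mm (z), 0.1 to 0.19 kg; white face with 12 shallow round wells, blue underside. Origin: centre of the blue underside; z points to the white face, up at the start. It starts flat, its +x edge toward the rest (turned up to 0.2 rad) and 10 to 70 mm from the foot. Friction 0.5 to 0.7. Pushed past upright it falls by itself onto its white face
- corner_a (a point): corner of the spot plate at its -x, -y, half way up its thickness
- corner_b (a point): corner of the spot plate at its -x, +y, half way up its thickness
- corner_c (a point): corner of the spot plate at its +x, +y, half way up its thickness. When the plate leans fully (about 50 degrees), its +x edge is some 85 mm above the bench and 68 mm behind the foot line of the rest
- corner_d (a point): corner of the spot plate at its +x, -y, half way up its thickness
- rest: fixed rest of bare bent steel sheet, 150 mm wide (y). Origin: middle of the foot line, where the slope meets the bench; x points level into the slope (the way to push), z up. The slope rises 43 degrees to a knee (x 25, z 23 mm), then 57 degrees to its rounded crest (x 44, z 52 mm); behind it a sheet goes straight down and a 3 mm flange runs to x 69 mm. Open above and behind
- vial: small grey-white screw-cap vial, 36 mm across, 75 mm tall, standing; a bystander, loose. Origin: centre of its underside
- blue_cap: dark blue screw cap, 53 mm across, 26 mm tall; a bystander, loose. Origin: centre of its underside
- tall_vial: grey-white screw-cap vial, 37 mm across, 85 mm tall, standing; a bystander, loose. Origin: centre of its underside
- twist_timer: white round twist timer, 68 mm across, 47 mm tall; a bystander, loose. Origin: centre of its underside
- pen: white and blue marker pen, 136 mm long, 14 mm thick, lying; a bystander, loose. Origin: under its middle; its length is along its x
- bulb_dropper: dropper with a red bulb, 158 mm long, 20 mm thick, lying; a bystander, loose. Origin: under its middle; its length is along its x
Mind the look-alikes: they are no part of the job. There is more than one size of the spot_plate; the job needs the larger. Leave any red look-alike of the rest alone.

How it is judged:
By the outcome, as a careful person would: the job done as asked, in the order asked, and still so for the second after the job is handed in, with the robot touching nothing.
It also fails if it takes over 58 s, if anything falls off the work surface, if the arm or the gripper's body presses on something with over 40 N, if the wrist force passes 120 N, or if a joint passes its speed limit or range.

## Robot

A 6-joint arm with a two-finger parallel gripper is mounted at the origin on a cart in front of the work surface, level with it; the furniture and walls round the work are solid. World frame = base frame: x ahead of the robot, y to its left, z up, the work surface at z = 0. Lengths are in m, angles in degrees, forces in N, time in s.
With the tool pointing down it reaches from about 0.35 to 0.875 m from the base axis. Payload 4.2 kg.
Tool frame: the origin (TCP) lies midway between the tips of the shut fingers; the grasp point (between the pads) lies 19 mm behind it; y points along the fingers, z is the direction in which the jaws open and shut, and the axes are right-handed (so a half turn about y gives the same grasp; the last joint's range is limited). The gripper opens to 87 mm and grips with 3 to 60 N. Pads are 19 mm wide; open, the fingers measure 117 mm over their backs; the gripper's body (75 mm by 190 mm) begins 51 mm behind the grasp point.
Start: joints at [-53.365, 22.042, 0.453, 0, -68.411, -14.817], TCP at [0.232, -0.58, 0.223] pointing down, gripper open.
Joint ranges: [-179.83, 179.83], [-69.29, 118.12], [-61.27, 80.66], [-181.25, 117.63], [-171.15, -9.14], [-177.46, 177.46]. Speed limits (degrees/s): [159.86, 159.86, 180, 180, 180, 180].

## Interface

Orientations are given as [roll, pitch, yaw] about the fixed x, y, z axes, in that order (R = Rz(yaw) Ry(pitch) Rx(roll)).
In Python, from workcell import env gives the robot as it stands. The module is installed in compiled form; this text tells all that it offers. Calls block until the motion is done:
- env.goto(position, orientation): joint-space move of the TCP to a pose.
- env.move_straight(position, rotation=None, rate=0.15, force_limit=None): straight line of the TCP; rotation=None keeps the orientation; rate is the mean speed in m/s. With force_limit (N) it stops when the force on the tool has changed by that much, and returns True; else False.
- env.set_joints(angles): joint-space move.
- env.gripper_to(opening, grasp_force=None): opening from 0.0 (shut) to 1.0 (fully open); grasp_force is the grip in N (None keeps the last); returns when the fingers have stopped.
- env.dwell(seconds).
- env.inverse_kinematics(position, orientation): joint angles nearest the present ones, or None.
- env.read_state(): the state.
- env.grab_frame(name): name is "scene" or "side" or "wrist"; returns a dict with "image" (400x640x3 uint8, blue, green, red), "fx", "fy", "cx", "cy" (pixels), "position" and "orientation" of the camera in the world. Camera axes: x right, y up, looking along -z (the intrinsics and any distortion apply to the point x, -y, -z); pixel columns grow to the right and rows downward; lengths in m; the calibration is good to about 2 mm. A picture is of the moment at which its call begins. There is no depth.
A pose or a line that the arm cannot do raises env.Unreachable and nothing moves.
- env.close_job(): hands the job in, once; it reports no verdict.
Trained networks look in a picture, given as the dict that the camera call returned (one of the last four; its "shot" number tells which), for a name from the list of things; names that differ only in an ending like _2 or _b are one class to them, and where a whole thing is asked for, a point or a joint stands for the part that bears it (a point fixed in the world has none). Each returns a list of dicts, best first, with "score" (0 to 1); they miss things now and then, are a little off and sometimes report something else, mostly with a low value. They report only what shows in the picture. A call takes as long as a camera call. They do not tell look-alikes from the thing itself.
- env.search_frame(picture, thing): "xyz" ([x, y, z] in m, in world coordinates, good to about 4 mm: the middle of the surface that is visible of it).
- env.trace(picture, thing): "mask" (400x640 bool, what is visible of it).
The state is a dict: "clock": time; "joint_positions": joint angles; "qvel": joint speeds; "joint_torque": joint torques, N m; "position": TCP position; "tool_rot": TCP orientation; "force": force on the tool from outside, world axes, zero at the start; "wrist_torque": the same for the moment, N m; "opening": opening from 0.0 (shut) to 1.0 (fully open).
Only numpy, scipy, OpenCV 4.12 (cv2) and the standard library are available. Lean on these libraries where they do the work, as an engineer would, in place of code of your own. Each camera call takes 0.05 s, during which the arm holds its last target.

## Working session

There is one attempt and no reset: what is moved stays moved. The work goes in short steps, each a Python script; the robot and the scene stay as the last script left them, time stands still between calls to the robot, and variables do not carry over. Pictures are saved under pics/ and viewed, and the job is handed in when it is done.

```bash
mkdir -p pics; cat > h.py <<'E'
from workcell import env
import numpy as np, cv2
from scipy.spatial.transform import Rotation as R
def rot(o): return R.from_euler('xyz',o,degrees=True)
def save(p,n): cv2.imwrite('pics/'+n,p['image'])
E
python3 - <<'E'
from h import *
for n in ('scene','side','wrist'):
    p=env.grab_frame(n); save(p,n+'0.png'); print(n,{k:v for k,v in p.items() if k!='image'})
    if n!='wrist':
        for t in ('spot_plate','rest'):
            print(t,[(np.round(d['xyz'],3),round(d['score'],2)) for d in env.search_frame(p,t)])
s=env.read_state();print(s['clock'],s['tool_rot'],s['opening'])
E
```

```text
scene {'fx': 511.67249718277805, 'fy': 511.67249718277805, 'cx': 310.23313078105747, 'cy': 193.21771488230226, 'position': array([-0.50124151,  0.74047981,  1.01165447]), 'orientation': array([  51.68941081,    0.78097835, -121.47636472]), 'shot': 1}
spot_plate [(array([0.57 , 0.038, 0.008]), 0.91), (array([ 0.49 , -0.135,  0.008]), 0.56)]
rest [(array([0.563, 0.638, 0.013]), 0.68), (array([0.567, 0.171, 0.012]), 0.62)]
side {'fx': 418.6152579510062, 'fy': 418.6152579510062, 'cx': 314.24584876539063, 'cy': 204.1216577668185, 'position': array([ 0.41845401, -1.26898685,  0.80416619]), 'orientation': array([61.531426  , -0.69933121, -6.66916075]), 'shot': 2}
spot_plate [(array([0.572, 0.028, 0.01 ]), 0.97), (array([ 0.493, -0.139,  0.006]), 0.54)]
rest [(array([0.58 , 0.625, 0.021]), 0.86), (array([0.577, 0.155, 0.025]), 0.67)]
wrist {'fx': 300.47685469779094, 'fy': 300.47685469779094, 'cx': 319.4775187443099, 'cy': 194.65387210664923, 'position': array([ 0.17001892, -0.60547774,  0.38452858]), 'orientation': array([-1.42077809e+01,  5.84037536e-02,  1.11756372e+02]), 'shot': 3}
0.35 [-8.99739016e+01 -1.67242011e-04  2.18152499e+01] 0.9969927113778065
```

View pics/scene0.png

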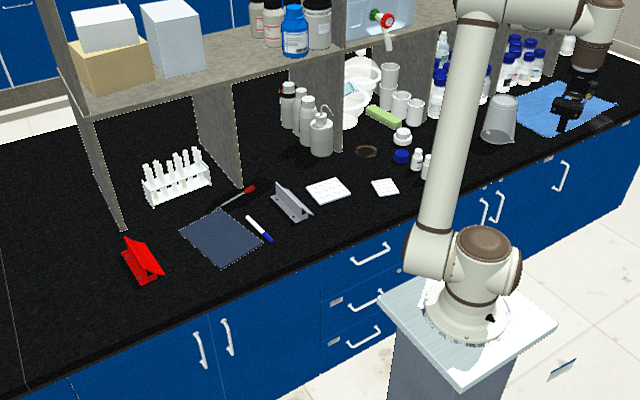

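View pics/side0.png

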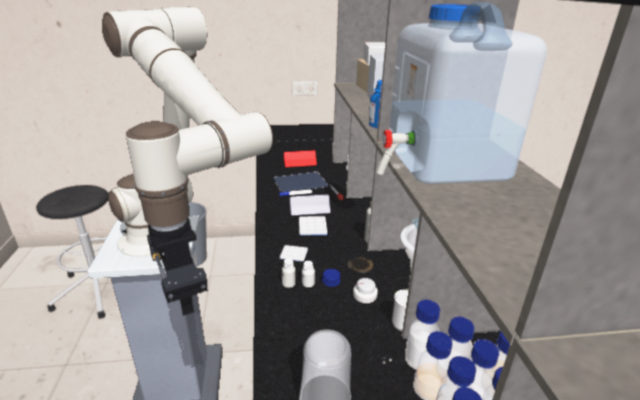

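Candidates for the plate: the larger at scene px (328,191) and side (313,225), and the smaller at scene (385,187) and side (294,253). The first is larger and its +x edge faces the grey rest at (291,203). The red rest at (143,260) is the look-alike. I'll confirm with a wrist view from above.

```bash
python3 - <<'E'
from h import *
q=env.inverse_kinematics([0.52,0.03,0.33],[-90,0,90]); print(q)
s=env.read_state(); p=s['position']
env.move_straight([p[0],p[1],0.33],rate=0.3)
env.goto([0.52,0.03,0.33],[-90,0,90])
p=env.grab_frame('wrist'); save(p,'w1.png'); print({k:v for k,v in p.items() if k!='image'})
for t in ('spot_plate','rest','corner_a','corner_b','corner_c','corner_d'):
    print(t,[(np.round(d['xyz'],4),round(d['score'],2)) for d in env.search_frame(p,t)])
for t in ('spot_plate','rest'):
    for i,d in enumerate(env.trace(p,t)): np.save(f'pics/{t}{i}.npy',d['mask']); print(t,i,d['score'],d['mask'].sum())
print(env.read_state()['joint_positions'],env.read_state()['clock'])
E
```

```text
[ 21.16820684   8.36673583  -2.98530774   0.         -78.64795643
 -21.16820684]
{'fx': 300.47685469779094, 'fy': 300.47685469779094, 'cx': 319.4775187443099, 'cy': 194.65387210664923, 'position': array([ 0.51968657, -0.0378597 ,  0.49231567]), 'orientation': array([-1.41090261e+01,  3.38587006e-02,  1.79874672e+02]), 'shot': 4}
spot_plate [(array([ 0.493 , -0.1338,  0.008 ]), 0.87), (array([0.5733, 0.0318, 0.0075]), 0.56)]
rest [(array([0.5781, 0.1416, 0.0156]), 0.63)]
corner_a [(array([0.5787, 0.034 , 0.0108]), 0.97), (array([ 0.4915, -0.1342,  0.0036]), 0.64)]
corner_b [(array([0.5787, 0.034 , 0.0108]), 0.97), (array([ 0.4915, -0.1342,  0.0036]), 0.64)]
corner_c [(array([0.5787, 0.034 , 0.0108]), 0.97), (array([ 0.4915, -0.1342,  0.0036]), 0.64)]
corner_d [(array([0.5787, 0.034 , 0.0108]), 0.97), (array([ 0.4915, -0.1342,  0.0036]), 0.64)]
spot_plate 0 0.96 4086
spot_plate 1 0.68 2594
rest 0 0.61 1964
[ 2.11561298e+01  8.37116240e+00 -2.98489977e+00 -8.94433478e-04
 -7.86470925e+01 -2.11687320e+01] 3.7083
```

View pics/w1.png

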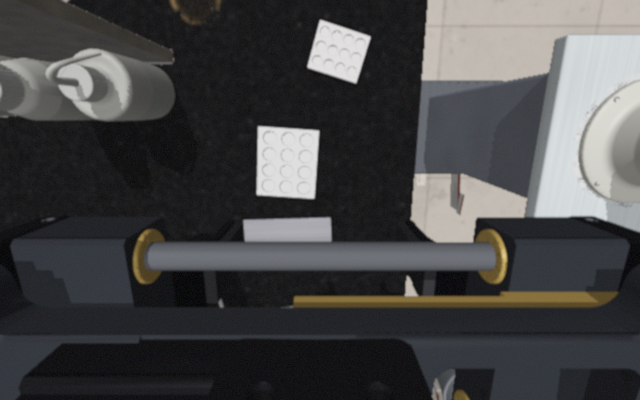

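The larger plate shows at (288,162) with 3x4 wells, next to the grey rest whose foot line is near row 218. The smaller one is at (339,51). Next I'll turn these pixels into poses.

```bash
cat >> h.py <<'E'
def ray(p,uv,z):
    uv=np.atleast_2d(uv).astype(float)
    d=np.c_[(uv[:,0]-p['cx'])/p['fx'],-(uv[:,1]-p['cy'])/p['fy'],-np.ones(len(uv))]
    d=rot(p['orientation']).apply(d); c=np.array(p['position'])
    return c+d*((z-c[2])/d[:,2])[:,None]
def proj(p,X):
    c=rot(p['orientation']).inv().apply(np.atleast_2d(X)-p['position'])
    return np.c_[p['cx']-p['fx']*c[:,0]/c[:,2],p['cy']+p['fy']*c[:,1]/c[:,2]]
E
python3 - <<'E'
from h import *
p=env.grab_frame('wrist')
im=cv2.imread('pics/w1.png')
cv2.imwrite('pics/w1c.png',cv2.resize(im[110:260,220:380],None,fx=4.5,fy=4,interpolation=cv2.INTER_CUBIC))
m=np.load('pics/spot_plate0.npy')
for k in ('spot_plate0','spot_plate1','rest0'):
    m=np.load(f'pics/{k}.npy').astype(np.uint8)
    c=max(cv2.findContours(m,cv2.RETR_EXTERNAL,cv2.CHAIN_APPROX_NONE)[0],key=cv2.contourArea)
    r=cv2.minAreaRect(c); b=cv2.boxPoints(r); ap=cv2.approxPolyDP(c,4,True)[:,0]
    print(k,r,ap.tolist()); X=ray(p,ap,0.01 if 'spot' in k else 0.0); print(np.round(X[:,:2],4).tolist())
E
```

```text
spot_plate0 ((286.7370300292969, 161.86416625976562), (61.153968811035156, 68.73748016357422), 3.094058036804199) [[259, 126], [257, 193], [313, 196], [318, 132]]
[[0.6147, -0.027], [0.6234, 0.081], [0.5309, 0.0862], [0.5223, -0.0177]]
spot_plate1 ((338.2706604003906, 51.43119430541992), (54.21297073364258, 50.09431838989258), 16.69924545288086) [[320, 21], [308, 66], [356, 81], [369, 37]]
[[0.5191, -0.1748], [0.537, -0.1143], [0.4647, -0.0931], [0.4474, -0.1537]]
rest0 ((287.0, 229.5), (85.99998474121094, 22.999996185302734), -0.0) [[330, 219], [246, 220], [245, 239], [330, 241]]
[[0.5021, 0.1298], [0.6471, 0.1314], [0.651, 0.1666], [0.5018, 0.1705]]
```

View pics/w1c.png

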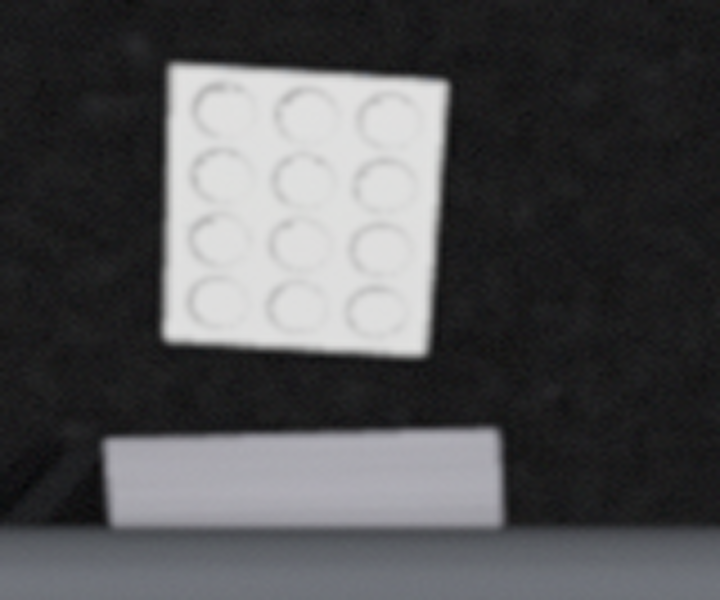

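```bash
python3 - <<'E'
from h import *
p=env.grab_frame('wrist')
P=ray(p,[[257.3,125.8],[319.6,130],[315.1,199.3],[256,195.8]],0.01)[:,:2]
F=ray(p,[[242.9,219.5],[331.1,217]],0)[:,:2]
print(P.round(4).tolist(),F.round(4).tolist())
f=F[1]-F[0]; print('foot mid',F.mean(0),np.linalg.norm(f),'push dir angle',np.degrees(np.arctan2(f[1],f[0]))-90)
c=P.mean(0); ex=(P[2]+P[3]-P[0]-P[1])/2; print('centre',c,np.linalg.norm(ex),np.linalg.norm(P[1]-P[0]),np.degrees(np.arctan2(ex[1],ex[0])))
E
```

```text
[[0.6173, -0.0272], [0.5198, -0.0207], [0.5274, 0.0919], [0.6253, 0.0858]] [[0.6524, 0.1306], [0.5002, 0.1262]]
foot mid [0.57626864 0.12839023] 0.15223324096462776 push dir angle -268.3474456575083
centre [0.57247652 0.03246206] 0.11312887947235223 0.09772796691491709 86.04823640966652
```

```bash
cat >> h.py <<'E'
FT=np.array([0.5763,0.1284]); A=91.65
u=np.array([np.cos(np.radians(A)),np.sin(np.radians(A))]); v=np.array([-u[1],u[0]])
def W(s,l,z): return np.r_[FT+s*u+l*v,z]
def pic(n,cam='wrist'):
    p=env.grab_frame(cam); save(p,n); return p
E
python3 - <<'E'
from h import *
env.gripper_to(0.5)
o=[-90,0,A]
l=0.006
env.goto(W(-0.185,l,0.08),o)
env.move_straight(W(-0.185,l,0.004),rate=0.12)
f0=env.read_state()['force']
for s in (-0.13,-0.08,-0.05,-0.03):
    st=env.move_straight(W(s,l,0.004),rate=0.06,force_limit=25)
    r=env.read_state(); print(s,st,(r['force']-f0).round(2),r['position'].round(4))
    if st: break
p=pic('w2.png');pic('s2.png','side');pic('c2.png','scene')
print(env.read_state()['clock'])
E
```

```text
-0.13 False [-0.18 -0.86  0.05] [ 0.5739 -0.0017  0.0038]
-0.08 False [ 0.09  0.06 -0.08] [0.5731 0.0487 0.0043]
-0.05 False [-0.39 -0.84 -0.58] [0.5719 0.0788 0.0041]
-0.03 False [ 0.16 -0.78 -0.08] [0.5713 0.0988 0.0041]
9.9583
```

View pics/w2.png

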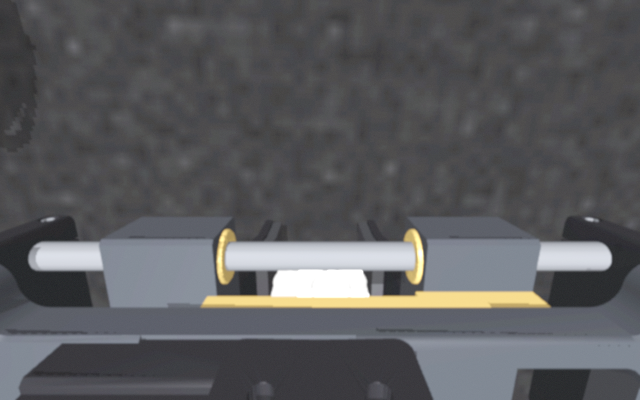

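```bash
python3 -c "
import cv2
a=cv2.imread('pics/s2.png')[130:290,230:390];b=cv2.imread('pics/c2.png')[120:260,210:400]
cv2.imwrite('pics/z2.png',cv2.hconcat([cv2.resize(a,(400,400)),cv2.resize(b,(400,400))]))"
```

```text
(no output)
```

View pics/z2.png

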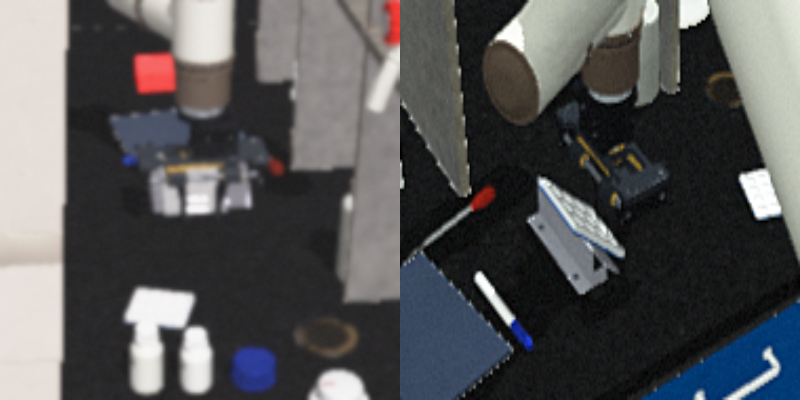

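The plate is climbing: scene view around (347,197) shows it tilted against the rest, and the push force is low. Now to the foot.

```bash
python3 - <<'E'
from h import *
l=0.006
f0=env.read_state()['force']
for s in (-0.022,-0.018,-0.015):
    st=env.move_straight(W(s,l,0.004),rate=0.03,force_limit=10)
    r=env.read_state(); print(s,st,(r['force']-f0).round(2),((r['position'][:2]-FT)@u).round(4))
    if st: break
p=pic('c3.png','scene'); cv2.imwrite('pics/z3.png',cv2.resize(p['image'][140:240,250:360],(770,600 if 0 else 700))[:600])
print(env.read_state()['clock'])
E
```

```text
-0.022 False [ 0.58 -1.26  0.01] -0.0218
-0.018 False [ 0.38 -0.63 -1.78] -0.0178
-0.015 False [ 0.66 -6.38  1.15] -0.0164
10.9583
```

View pics/z3.png

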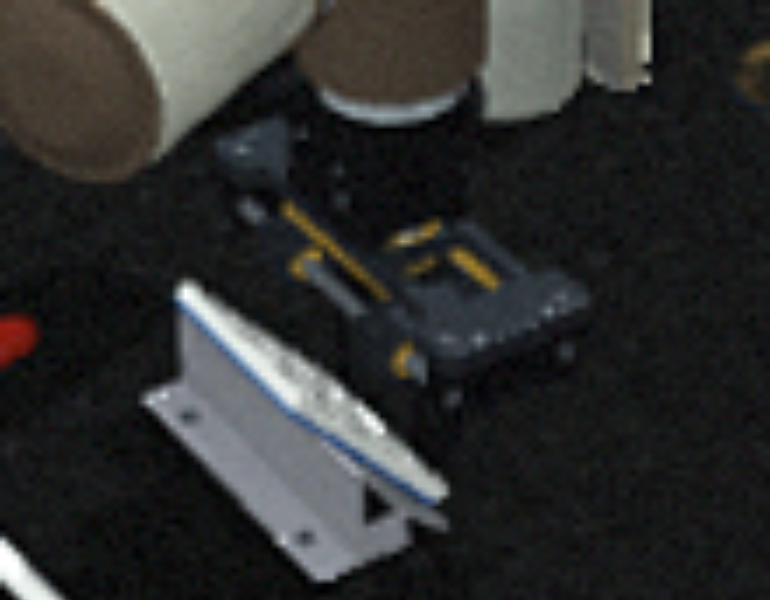

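Force rose to 6 N exactly at the foot. I'll back off slowly and check that the plate leans by itself.

```bash
python3 - <<'E'
from h import *
l=0.006
env.move_straight(W(-0.03,l,0.004),rate=0.03)
env.move_straight(W(-0.07,l,0.004),rate=0.1)
env.move_straight(W(-0.09,l,0.28),rate=0.25)
p=pic('c4.png','scene'); im=p['image'].copy()
w=env.grab_frame('wrist'); save(w,'w4.png')
# predicted lean model
th=np.radians(49.8)
def pt(along,lat,n): # along plate, normal toward white (-s, +z)
    return W(along*np.cos(th)-n*np.sin(th),l+lat,along*np.sin(th)+n*np.cos(th))
for q,name in((p,'c'),(w,'w')):
    im=cv2.resize(q['image'],None,fx=4,fy=4,interpolation=cv2.INTER_CUBIC)
    for n,col in((0,(0,0,255)),(0.01,(0,255,0))):
        X=[pt(a,b,n) for a,b in((0,-.0475),(0,.0475),(.11,.0475),(.11,-.0475))]
        cv2.polylines(im,[np.int32(proj(q,X)*4+2)],True,col,1)
    if name=='c': im=im[560:960,1000:1440]; im=cv2.resize(im,None,fx=1.5,fy=1.5)
    else: im=im[500:1100,900:1700]
    cv2.imwrite(f'pics/z4{name}.png',im)
print(env.read_state()['clock'])
E
```

```text
13.5167
```

View pics/z4c.png

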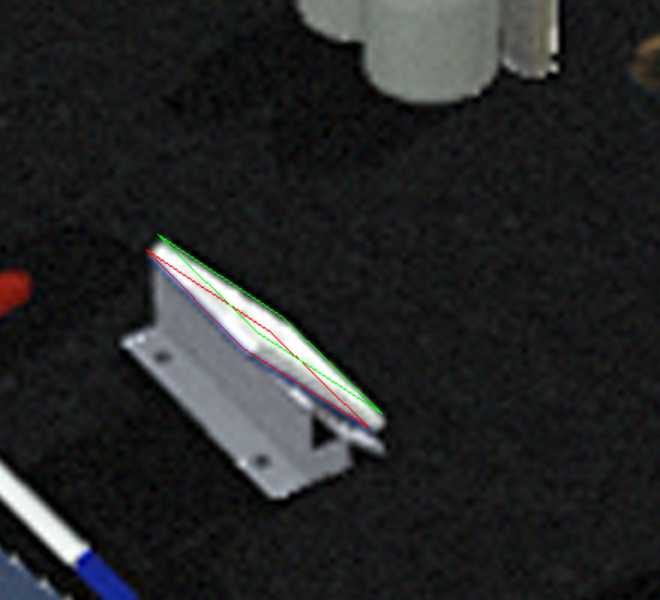

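View pics/w4.png

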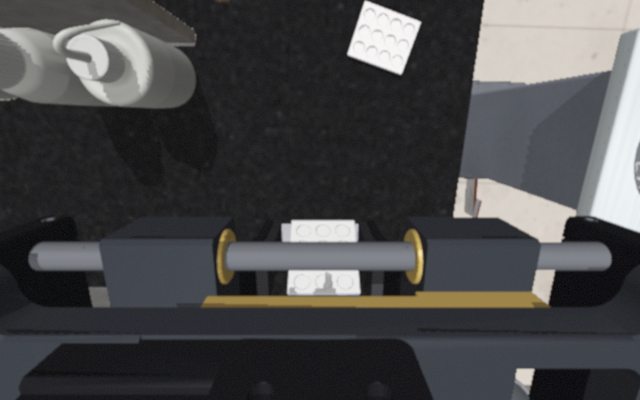

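The plate leans by itself. The model outline at 50° fits within about 2 mm, with the raised edge at s 71 mm, z 84 mm. Before going behind it I'll check the partition and shelf clearance and reachability.

```bash
cat >> h.py <<'E'
def ori(a):
    r=R.from_rotvec(np.radians(a)*np.r_[v,0])*rot([-90,0,A])
    return r.as_euler('xyz',degrees=True)
def tcp(th,al,l=0.006,back=0.0,under=0.012,ext=0.0):
    t,a=np.radians(th),np.radians(al)
    pu=np.array([np.cos(t),np.sin(t)]); fu=np.array([np.sin(a),np.cos(a)])
    C=0.11*pu-under*(fu if th<90-al else pu)
    T=C-0.0095*np.array([-np.cos(a),np.sin(a)])
    return W(T[0]+back,l,T[1])
E
python3 - <<'E'
from h import *
p=env.grab_frame('scene')
print('partition base',ray(p,[[241,188],[340,153]],0.0).round(3).tolist())
print('pen/dropper',[ (t,[d['xyz'].round(3).tolist() for d in env.search_frame(p,t)]) for t in('pen','bulb_dropper')])
print(env.read_state()['joint_positions'].round(1))
for al in (20,30,40):
  for a in [W(0.17,.006,.25),tcp(50,al,back=.03),tcp(50,al),tcp(75,al),tcp(95,al)]:
    q=env.inverse_kinematics(a,ori(al)); print(al,a.round(3),None if q is None else np.round(q,1))
E
```

```text
partition base [[0.742, 0.259, 0.0], [0.737, -0.125, 0.0]]Traceback (most recent call last):
  File "<stdin>", line 4, in <module>
AttributeError: 'list' object has no attribute 'round'. Did you mean: 'count'?
```

```bash
python3 - <<'E'
from h import *
print(env.read_state()['joint_positions'].round(1))
for al in (20,30,40):
  for a in [W(0.17,.006,.25),tcp(50,al,back=.03),tcp(50,al),tcp(75,al),tcp(95,al)]:
    q=env.inverse_kinematics(a,ori(al)); print(al,a.round(3),None if q is None else np.round(q,1))
E
```

```text
[ 20.   15.2  -1.5  -0.  -73.5 -18.3]
20 [0.565 0.298 0.25 ] [ 48.6  28.3   6.8  13.6 -83.5 -50.3]
20 [0.567 0.234 0.07 ] [ 44.4  33.8 -12.4  17.1 -58.8 -53.6]
20 [0.568 0.204 0.07 ] [ 42.3  32.7 -15.   18.  -57.  -52.4]
20 [0.569 0.163 0.091] [ 39.2  29.8 -16.9  18.8 -57.3 -49.7]
20 [0.57  0.129 0.094] [ 36.6  28.5 -19.   19.8 -55.9 -48. ]
30 [0.565 0.298 0.25 ] [ 50.9  31.8   7.6  19.  -89.5 -53.5]
30 [0.567 0.231 0.069] [ 46.8  37.1 -11.7  22.8 -65.3 -59.2]
30 [0.568 0.201 0.069] [ 44.8  35.9 -14.6  24.1 -63.2 -58.7]
30 [0.569 0.162 0.09 ] [ 42.   32.9 -17.1  25.3 -62.9 -56.7]
30 [0.57  0.128 0.093] [ 39.5  31.5 -19.7  26.8 -61.1 -55.6]
40 [0.565 0.298 0.25 ] [ 52.8  35.5   8.3  23.9 -95.4 -55.9]
40 [0.567 0.228 0.069] [ 48.8  40.9 -10.5  27.4 -72.2 -63.5]
40 [0.568 0.198 0.069] [ 46.8  39.5 -13.8  28.8 -70.  -63.4]
40 [0.569 0.161 0.089] [ 44.3  36.6 -16.8  30.4 -69.2 -62. ]
40 [0.57  0.127 0.092] [ 41.8  35.1 -19.9  32.2 -67.1 -61.6]
```

```bash
python3 - <<'E'
from h import *
al=30;o=ori(al)
env.goto(W(0.17,.006,.28),o)
env.move_straight(tcp(50,al,back=.045),rate=0.15)
f0=env.read_state()['force']
st=env.move_straight(tcp(50,al,back=.008),rate=0.06,force_limit=6); print(st)
for th in (50,54,58,62):
    st=env.move_straight(tcp(th,al),rate=0.04,force_limit=8); r=env.read_state(); print(th,st,(r['force']-f0).round(2),r['position'].round(4))
    if st: break
p=pic('c5.png','scene'); cv2.imwrite('pics/z5.png',cv2.resize(p['image'][120:240,240:370],(650,600)))
print(env.read_state()['clock'])
E
```

```text
False
50 False [ 0.22  0.27 -0.81] [0.5681 0.201  0.069 ]
54 False [-0.74  0.09 -0.55] [0.5684 0.195  0.0741]
58 False [-0.91  0.56 -0.2 ] [0.5686 0.1885 0.0784]
62 False [ 0.17 -0.38 -0.3 ] [0.5687 0.1822 0.0819]
18.45
```

View pics/z5.png

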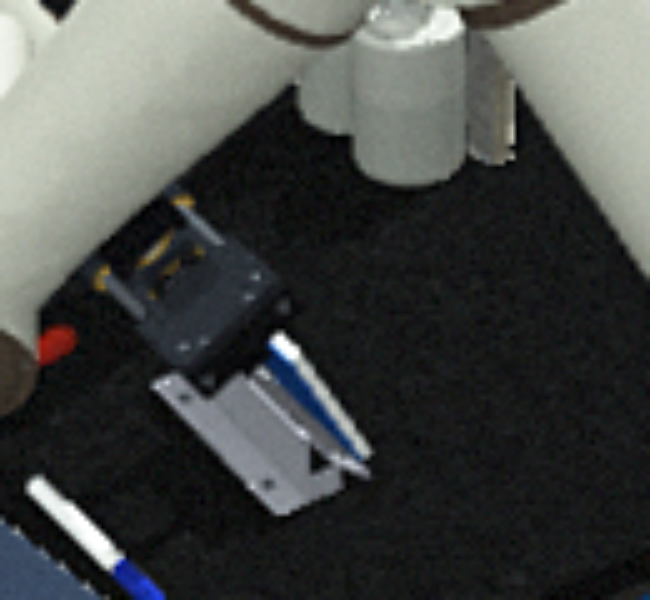

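The plate stands steeper, with the blue underside visible lifted off the slope at (320,400) and its lower edge still at the foot. Continuing over upright.

```bash
python3 - <<'E'
from h import *
al=30
f0=env.read_state()['force']
for th in (67,72,77,82,86,90,94):
    st=env.move_straight(tcp(th,al),rate=0.05,force_limit=8); r=env.read_state(); print(th,st,(r['force']-f0).round(2),r['position'].round(4))
    if st: break
env.dwell(0.5)
p=pic('c6.png','scene'); cv2.imwrite('pics/z6.png',cv2.resize(p['image'][120:240,240:370],(650,600)))
print(env.read_state()['clock'])
E
```

```text
67 False [ 0.42 -0.38  0.15] [0.569  0.1744 0.0857]
72 False [0.09 0.08 1.02] [0.5692 0.1663 0.0886]
77 False [-0.01 -0.59  0.09] [0.5694 0.1581 0.0909]
82 False [-0.45  0.09  0.31] [0.5696 0.1497 0.0924]
86 False [-0.4  -0.31  0.74] [0.5698 0.1429 0.093 ]
90 False [1.02 0.82 0.83] [0.57   0.1361 0.0933]
94 False [-0.64 -0.1  -0.12] [0.5702 0.1292 0.093 ]
21.15
```

View pics/z6.png

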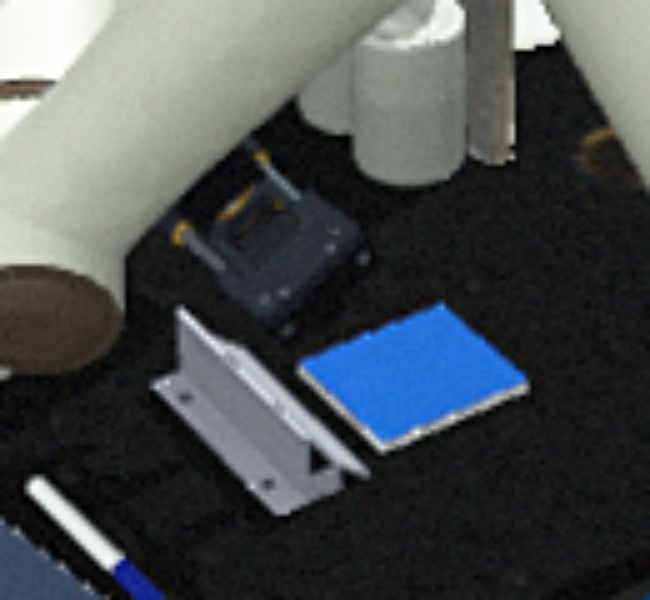

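The plate lies blue side up in front of the rest. I'll retreat and check.

```bash
python3 - <<'E'
from h import *
env.move_straight(W(0.03,.006,.25),rate=0.15)
env.dwell(0.3)
p=pic('c7.png','scene'); q=pic('s7.png','side')
a=cv2.resize(p['image'][130:240,220:420],(800,440)); cv2.imwrite('pics/z7.png',a)
print([(np.round(d['xyz'],3),round(d['score'],2)) for d in env.search_frame(p,'spot_plate')])
m=cv2.inRange(cv2.cvtColor(p['image'],cv2.COLOR_BGR2HSV),(95,120,120),(125,255,255)); m[:170]=0;m[240:]=0;m[:,:290]=0;m[:,360:]=0
c=max(cv2.findContours(m,0,cv2.CHAIN_APPROX_NONE)[0],key=cv2.contourArea)
ap=cv2.approxPolyDP(c,3,True)[:,0]; X=ray(p,ap,0.01); print(X.round(3).tolist(), [((x[:2]-FT)@u).round(3) for x in X])
print(env.read_state()['clock'])
E
```

```text
[(array([0.56 , 0.065, 0.009]), 0.89), (array([ 0.489, -0.134,  0.008]), 0.76)]
[[0.523, 0.005, 0.01], [0.615, 0.005, 0.01], [0.61, 0.114, 0.01], [0.52, 0.111, 0.01]] [np.float64(-0.121), np.float64(-0.125), np.float64(-0.015), np.float64(-0.016)]
22.8167
```

View pics/z7.png

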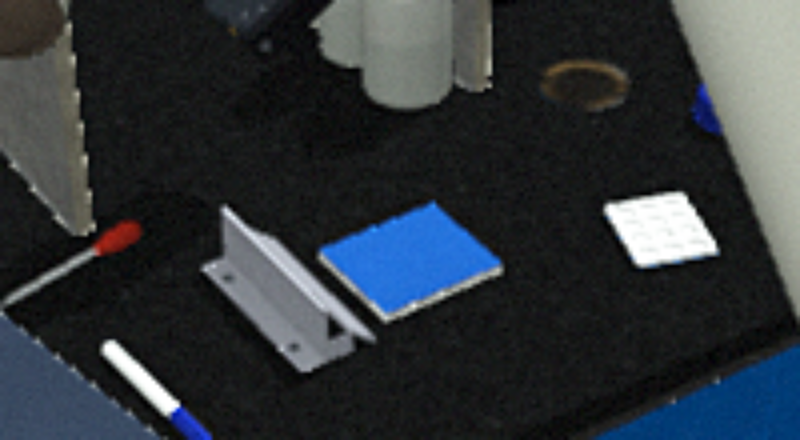

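View pics/s7.png

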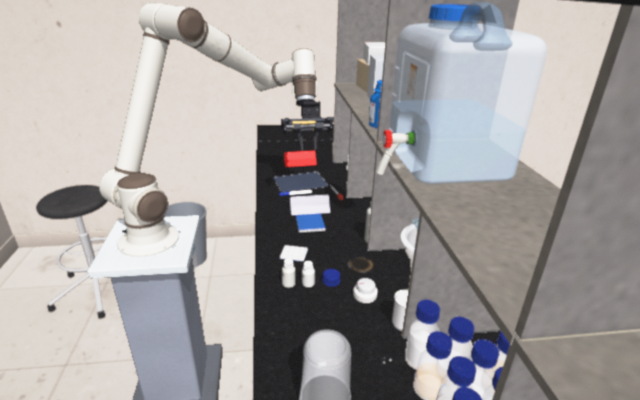

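The plate is flat, blue side up, at scene (322,195), with its near edge about 15 mm in front of the foot. The bystanders look unmoved and the arm is clear.

```bash
python3 -c "
from h import *
env.close_job()"
```

```text
the job is handed in; nothing more can be done
```

The larger spot plate now lies flat on the bench, blue underside up and wells down, in front of the grey rest. The job is handed in at about 23 s on the robot clock.

- **How it was done:** I pushed the plate along the bench with two fingertips. The push force rose to about 6 N as its near edge reached the foot. I backed off and it leaned there by itself; a picture matched a 50° lean to about 2 mm. Then I pushed its raised edge from behind until it tipped over its lower edge. I never pinched or lifted it.
- **Last checks:** The blue face measures about 92 by 109 mm at bench level, 15 mm in front of the foot line, which fits the plate lying flat. In the pictures the smaller plate, the red rest and the other things look unmoved. The arm was clear of everything. No check failed or disagreed, though I did not measure each bystander's position.

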